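# Square a specimen carrier against its stop and clamp it

### The job

The carrier plate with the culture dish lies askew on its docking base. Keeping its slotted corner on the dowel pin, gently push the opposite corner so that the plate turns on the pin until its back edge bears on the tip of the stop screw; then swing the cam lever clockwise, just until the cam grips the plate's bevelled corner firmly, and let go. Do not force anything, keep the dish in its well, and leave the other things on the bench alone.

Things in the scene. Friction and masses are not known exactly. Their poses are not given: they have to be found in the camera images.
- dock: docking base: flat aluminium breadboard 200 x 225 x 12 mm with a grid of small holes, fixed to the bench. Origin: centre of its underside; x runs to its back side (where the stop block stands), y to the side of the dowel pin, z up. The plate rests on its top, z = 12 mm.
- peg (a point): axis of the steel dowel pin (8 mm thick, 18 mm high) that stands on the base at [28, 62] mm of its frame, 5 mm above the base's top.
- stop: grey stop block, 24 x 26 x 22 mm, behind the plate's free end. Origin: foot of its front face, at [55, -46, 12] mm in the base's frame; axes as the base. A 6 mm thick round-ended screw stands out of its front face towards -x, 6 mm above the base's top. The screw is locked, but stands out 6 to 20 mm, differently each time (not measured). 5 to 8 N of push seats the plate well.
- carrier: loose dark metal plate, 0.36 kg, too wide to grasp: x -78 to 14, y -126 to 14, z 0 to 10 mm in its frame. Origin: underside, at the round end of the 10.5 mm wide slot (open to +y) where the dowel stands. Corner [-78, -126] has a 16 mm bevel for the cam. Home: axes parallel to the base's within 4 degrees; at the start 10 to 19 degrees clockwise of that. Slides on the base at 1 to 4 N.
- push_edge (a point): point on the plate's front edge (its -x face), half-way up, 31 mm from the bevelled corner: push here with shut fingers, led round the dowel with the plate (fingers that slide along the edge towards the dowel make the plate stiff to turn). With the plate home it is near [-50, -33] mm in the base's frame; the open cam stands about 20 mm beside it, on the -y side.
- well (a point): centre of the floor of the plate's round well, 62 mm wide and 5 mm deep, in which the dish stands.
- dish: round culture dish, 60 mm across, 12 mm high, standing loose in the plate's well. Origin: centre of its underside.
- cam_lever: cam clamp with lever, on an upright axis fixed at [-53.5, -67.5] mm in the base's frame. Origin: on the axis, at the base's top; the frame turns with the lever, which points at -35 degrees from its x. Starts 0 to 12 degrees clockwise of the base's frame; turned clockwise, its 26 mm round cam meets the home plate's bevel at 50 to 90 degrees (limit 112). Stays where left.
- lever_knob (a point): middle of the round black knob, 18 mm thick and 30 mm high, standing up from the lever's end, 65 mm from the cam's axis; 36 mm above the base's top. The free lever turns with a steady 3 to 5 N at the knob; about 12 N along the knob's path is a firm clamp, and then it stays where it is left.
- vial: bystander: small clear vial with an orange cap, 26 x 62 mm, standing behind the base. Origin: underside.
- marker: bystander: marker pen, 135 mm long, lying in front of the base. Origin: underside.
- clock: bystander: white bench timer with three buttons, 60 x 68 x 17 mm, lying beside the base on the dowel's side. Origin: underside.

How it is judged:
On the way, in this order (a step that is already met when the one before it is completed fails the run):
1. the plate is pushed home against the stop screw, its slot on the dowel, with the cam still open (contact force between carrier and stop above 1.5 N and contact force between cam_lever and carrier below 0.5 N and horizontal distance between carrier and peg below 0.004 m), for 0.1 s.
2. the cam grips the plate's corner while the plate bears on the stop screw (contact force between cam_lever and carrier above 4 N and contact force between carrier and stop above 0.8 N), for 0.2 s.
At the end, for the whole second after the job is handed in: The plate lies flat, its slot on the dowel (within 3 mm) and its back edge on the stop screw (at least 0.8 N), held by the cam with at least 4 N; the dish is still in its well (within 4 mm) and everything is at rest and released (all of step 2 and horizontal distance between carrier and peg below 0.003 m and angle between carrier's own z axis and vertical below 0.03 rad and horizontal distance between dish and well below 0.004 m and angle between dish's own z axis and vertical below 0.06 rad and linear speed of carrier below 0.01 m/s); the robot touches nothing.
It fails at once if the plate is pushed harder than 16 N (contact force between the fingers and carrier above 16 N).
It fails at once if the cam is forced: it squeezes the plate with more than 70 N (contact force between cam_lever and carrier above 70 N).
It fails at once if the slotted corner comes off the dowel (horizontal distance between carrier and peg above 0.012 m).
It fails at once if the dish is tipped or knocked out of its well (horizontal distance between dish and well above 0.008 m or angle between dish's own z axis and vertical above 0.2 rad).
It fails at once if a bystander is disturbed (distance of any of vial, clock, marker from where it was at the start of the episode above 0.03 m).
It also fails if it takes over 67 s, if anything falls off the work surface, if the arm or the gripper's body presses on something with over 40 N, if the wrist force passes 120 N, or if a joint passes its speed limit or range.

### The arm

A 6-joint arm with a two-finger parallel gripper is mounted at the origin on a cart in front of the work surface, level with it; the furniture and walls round the work are solid. World frame = base frame: x ahead of the robot, y to its left, z up, the work surface at z = 0. Lengths are in m, angles in rad, forces in N, time in s.
With the tool pointing down it reaches from about 0.25 to 0.775 m from the base axis. Payload 4 kg.
Tool frame: the origin (TCP) lies at the very end of the fingers, on their centre line; the grasp point (between the pads) lies tcp_to_grasp behind it (tcp_to_grasp is the distance from the TCP to the grasp point, in m); z points along the fingers, y is the direction in which the jaws open and shut (so a half turn about z gives the same grasp; the last joint's range is limited). The gripper opens to 94 mm and grips with 3 to 60 N. Pads are 16 mm wide; open, the fingers measure 119 mm over their backs; the gripper's body (75 mm by 177 mm) begins 78 mm behind the grasp point.
Start: joints at [1.072, 0.087, 1.371, -0, 1.684, -0.103], TCP at [0.212, 0.507, 0.206] pointing down, gripper open.
Joint ranges: [-3.1, 3.1], [-0.76, 2.03], [0.27, 2.55], [-1.08, 4.22], [0.17, 2.65], [-2.57, 2.57]. Speed limits (rad/s): [2.79, 2.79, 3.14, 3.14, 3.14, 3.14].

### API

Orientations are given as [roll, pitch, yaw] about the fixed x, y, z axes, in that order (R = Rz(yaw) Ry(pitch) Rx(roll)).
In Python, from bench import * gives the robot as it stands.
- The arm moves only by the tool play_rows, never from a script. Its argument "rows" is a list of rows, each a list of 3 entries, a list of its own where there are three numbers: the finger opening in cm, from 0 to 9.4, then the shift along the world's x, y, z in cm, then the turn, a rotation vector about the world's x, y, z in rad. A call has 1 to 8 rows; each row is the pose to reach, as a shift and turn from the pose commanded when the call began; what a row does not reach only later rows make up. A row lasts 1/12 s, in which the tool goes at most 41.7 mm and 7.16 degrees, less where a joint would pass 70% of its speed; a pose out of reach is approached as far as the arm can. A call with a gripper value outside its range is refused whole. The fingers move at their own pace and stop on an object; the grip force is fixed at half the most. Time passes only in rows, so rows that repeat a pose let the fingers close. It gives the time, the measured TCP pose, the force and the opening at its end, in the units of the state.
- get_obs(): the state, without advancing time (a new reading comes with each control period).
- snapshot(name): name is "side" or "top"; returns a dict with "pixels" (480x640x3 uint8, red, green, blue), "fx", "fy", "cx", "cy" (pixels), "dist_coeffs" ([k1, k2, p1, p2, k3] as OpenCV has them; the pictures are not rectified), "rvec" (rotation vector, rad) and "tvec" (3), from world to camera coordinates, as OpenCV has them. Camera axes: x right, y down, z forward; pixel columns grow to the right and rows downward; lengths in m; the calibration is good to about 2 mm. A picture is of the moment at which its call begins. There is no depth.
- close_job(): hands the job in, once; it reports no verdict.
Trained networks look in the newest picture that a camera, given by its name, has taken for a name from the list of things; names that differ only in an ending like _2 or _b are one class to them, and where a whole thing is asked for, a point or a joint stands for the part that bears it (a point fixed in the world has none). Each returns a list of dicts, best first, with "confidence" (0 to 1); they miss things now and then, are a little off and sometimes report something else, mostly with a low value. They report only what shows in the picture. A call takes as long as a camera call.
- silhouettes(camera, label): "mask" (480x640 bool, what is visible of it) and "point" ([row, column] in pixels, amid what is visible of it).
The state is a dict: "time": time; "joint_positions": joint angles; "qvel": joint speeds; "joint_torque": joint torques, N m; "tool_pos": TCP position; "ee_rot": TCP orientation; "wrist_force": force on the tool from outside, world axes, zero at the start; "wrist_torque": the same for the moment, N m; "width": finger opening in m.
Only numpy, scipy, OpenCV 4.12 (cv2) and the standard library are available. Lean on these libraries where they do the work, as an engineer would, in place of code of your own. Each camera call takes 0.05 s, during which the arm holds its last target. There are 200 camera calls.

## Working session

There is one attempt and no reset: what is moved stays moved. The work goes in short steps, Python scripts to look and compute and a tool call to move; the robot and the scene stay as the last step left them, time stands still between calls to the robot, and variables do not carry over. Pictures are saved under pics/ and viewed, about 8 in all and at most 12, crops included, and the job is handed in when it is done.

Besides the shell and the picture viewer there is one more tool, called after "Call:" as a command line: name --argument value ..., lists and objects as JSON in quotes. play_rows: Moves the arm, as the interface text tells. Its arguments: {"type":"object","properties":{"rows":{"type":"array"}},"required":["rows"]}

```bash
mkdir -p pics
cat > h.py <<'E'
from bench import *
import numpy as np, cv2
def cam(n):
    s=snapshot(n); K=np.array([[s['fx'],0,s['cx']],[0,s['fy'],s['cy']],[0,0,1.]]);
    return s,K,np.array(s['dist_coeffs'],float),np.array(s['rvec'],float),np.array(s['tvec'],float)
def ray(c,px,z):  # px (N,2) col,row -> world at height z
    s,K,d,r,t=c; R=cv2.Rodrigues(r)[0]; C=-R.T@t
    u=cv2.undistortPoints(np.array(px,float).reshape(-1,1,2),K,d).reshape(-1,2)
    D=np.c_[u,np.ones(len(u))]@R
    return C+D*((z-C[2])/D[:,2])[:,None]
def proj(c,P):
    s,K,d,r,t=c; return cv2.projectPoints(np.array(P,float).reshape(-1,1,3),r,t,K,d)[0].reshape(-1,2)
def save(c,f): cv2.imwrite('pics/'+f,c[0]['pixels'][:,:,::-1])
E
python3 - <<'E'
from h import *
print(get_obs())
for n in('top','side'):
    c=cam(n);save(c,n+'0.png');R=cv2.Rodrigues(c[3])[0];print(n,-R.T@c[4],c[0]['fx'])
    for l in('dock','peg','stop','carrier','dish','cam_lever','lever_knob','push_edge','well'):
        try:
            for q in silhouettes(n,l)[:2]: print(l,round(q['confidence'],2),np.round(q['point'][::-1],1),q['mask'].sum(),np.round(ray(c,[q['point'][::-1]],.022)[0],3))
        except Exception as e: print(l,e)
E
```

```text
{'time': 0.0, 'joint_positions': array([ 1.07191293e+00,  8.79740488e-02,  1.37222489e+00, -8.32505759e-07,
        1.68356908e+00, -1.03099626e-01]), 'qvel': array([-0.00129989,  0.00077476,  0.00046316,  0.00136702,  0.00144121,
        0.00013953]), 'joint_torque': array([-9.32787625e-04, -3.40188611e+01, -3.02422714e+01,  7.17436709e-02,
        3.31708894e-02, -1.76580261e-04]), 'tool_pos': array([0.21179192, 0.50701272, 0.20430865]), 'ee_rot': array([-3.13942876e+00, -2.23058351e-04,  2.74580855e+00]), 'wrist_force': array([-0.21062902,  0.88246768, -0.38420776]), 'wrist_torque': array([-0.01992544, -0.03501119, -0.00928246]), 'width': 0.09376912874594209}
top [0.45593157 0.27710521 0.90405087] 445.86543485885676
dock 0.57 [326.2 252.6] 7649 [0.578 0.264 0.022]
peg 0.81 [322.9 254.8] 7870 [0.573 0.27  0.022]
stop 0.62 [339.1 233.9] 333 [0.616 0.238 0.022]
carrier 0.76 [300.6 278.2] 2437 [0.526 0.314 0.022]
dish 0.9 [319.4 281.1] 727 [0.521 0.276 0.022]
dish 0.44 [302.1 275.3] 2407 [0.532 0.311 0.022]
cam_lever 0.69 [362.9 282.4] 377 [0.519 0.19  0.022]
cam_lever 0.62 [325.9 254.4] 7832 [0.574 0.264 0.022]
lever_knob 0.53 [361.4 285.2] 321 [0.514 0.193 0.022]
push_edge 0.77 [303.2 280.3] 2632 [0.522 0.308 0.022]
well 0.57 [302.2 279. ] 2363 [0.524 0.31  0.022]
side [0.35992781 0.96816646 0.51577337] 500.7897311388083
dock 0.59 [319.  277.1] 6601 [0.569 0.328 0.022]
peg 0.77 [321.8 276.8] 6597 [0.565 0.326 0.022]
carrier 0.69 [346.1 279.3] 2131 [0.525 0.319 0.022]
carrier 0.61 [369.6 238.3] 451 [0.518 0.181 0.022]
cam_lever 0.89 [366.9 236.5] 451 [0.524 0.176 0.022]
lever_knob 0.85 [369.2 233.4] 433 [0.523 0.164 0.022]
push_edge 0.93 [349.4 280.7] 2287 [0.518 0.321 0.022]
well 0.86 [348.  277.5] 2029 [0.523 0.314 0.022]
```

Run:
```python
import cv2
a=cv2.imread('pics/top0.png')[195:345,230:430]; cv2.imwrite('pics/c1.png',cv2.resize(a,(800,600),interpolation=cv2.INTER_CUBIC))
a=cv2.imread('pics/side0.png')[200:350,220:420]; cv2.imwrite('pics/c2.png',cv2.resize(a,(800,600),interpolation=cv2.INTER_CUBIC))
```

```text
(no output)
```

View pics/c1.png

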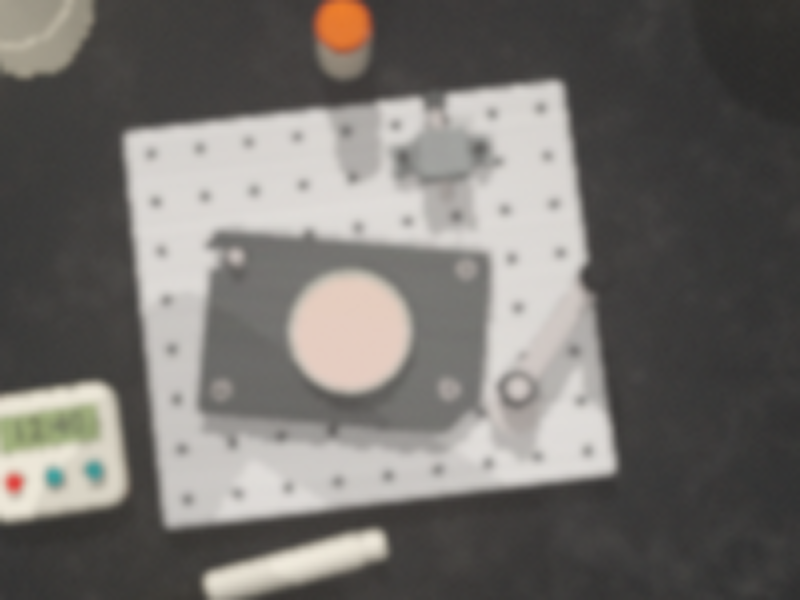

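View pics/c2.png

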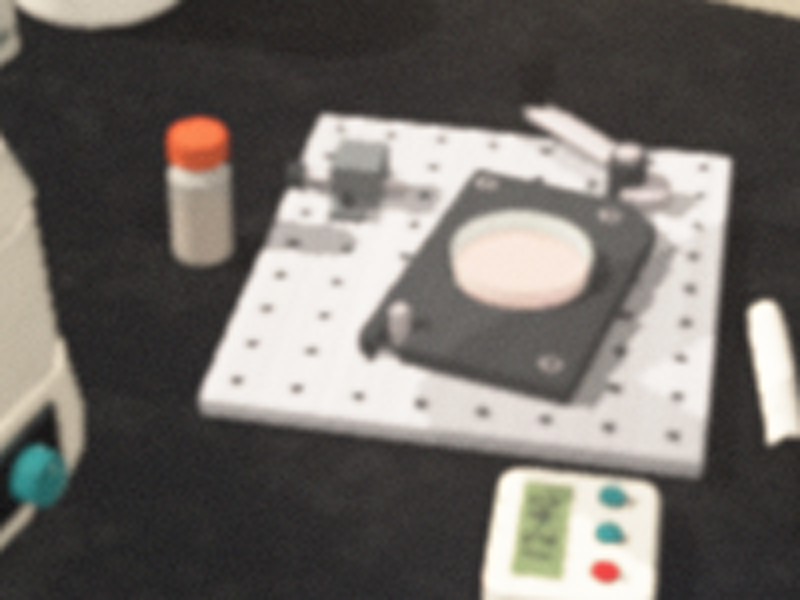

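Picture 1 (top crop, 4x, offset 230,195): dock corners lie at about (125,131), (562,80), (616,472) and (166,527). The dowel is at (235,256), the plate back-right corner at (490,255), the cam axis at (518,388), and the dark knob near (588,275). Picture 2 (side crop) agrees, with the knob dark at (540,80). Next I fit the poses.

```bash
cat >> h.py <<'E'
def T(p,P): 
    P=np.array(P,float); c,s=np.cos(p[2]),np.sin(p[2]); return np.c_[p[0]+c*P[:,0]-s*P[:,1],p[1]+s*P[:,0]+c*P[:,1],P[:,2]]
E
python3 - <<'E'
from h import *
from scipy.optimize import least_squares as LS
ct,cs=cam('top'),cam('side')
top=lambda p:np.array(p)/4+[230-.4,195-.4]; side=lambda p:np.array(p)/4+[220-.4,200-.4]
D=np.array([[.1,.1125,.012],[.1,-.1125,.012],[-.1,-.1125,.012],[-.1,.1125,.012]])
dt=top([(125,131),(562,80),(616,472),(166,527)]); ds=side([(203,402),(320,113),(732,155),(703,463)])
f=lambda p:np.r_[proj(ct,T(p,D))-dt,proj(cs,T(p,D))-ds].ravel()
s=LS(f,[.57,.26,.117]);d=s.x;print('dock',d,np.round(s.fun,1))
for w in('t','s'):
    g=(lambda p:(proj(ct,T(p,D))-dt).ravel()) if w=='t' else (lambda p:(proj(cs,T(p,D))-ds).ravel())
    print(w,LS(g,d).x)
C=np.array([[.014,-.126,.022],[-.078,-.110,.022],[-.062,-.126,.022],[-.078,.014,.022]])
# carrier rotates: top: back-right, front bevel pt, side bevel pt, front-left
kt=top([(490,255),(447,432),(480,402),(200,411)]); ks=side([(480,172),(655,238),(640,212),(568,390)])
f=lambda p:np.r_[proj(ct,T(p,C))-kt,proj(cs,T(p,C))-ks].ravel()
s=LS(f,[.59,.3,-.1]);k=s.x;print('carrier',k,np.degrees(k[2]-d[2]),np.round(s.fun,1))
print('peg',T(d,[[.028,.062,.017]]),'cam axis',T(d,[[-.0535,-.0675,.012]]),'pushedge now',T(k,[[-.078,-.095,.017]]))
for a in(0,-.1,-.2):
    q=np.r_[T(d,[[-.0535,-.0675,0]])[0][:2],d[2]+a]; kn=T(q,[[.065*np.cos(np.radians(35)),-.065*np.sin(np.radians(35)),.063]])
    print(a,kn,(proj(ct,kn)-[230,195])*4,(proj(cs,kn)-[220,200])*4)
P=np.r_[T(d,D),T(k,np.r_[C,[[.014,.014,.022]]])]
for c,n,o in((ct,'t',(230,195)),(cs,'s',(220,200))):
    im=cv2.resize(c[0]['pixels'][o[1]:o[1]+150,o[0]:o[0]+200,::-1],(800,600),interpolation=cv2.INTER_CUBIC)
    im=cv2.convertScaleAbs(im,alpha=2.2,beta=0)
    for x in (proj(c,P)-o)*4: cv2.circle(im,tuple(int(v) for v in x),4,(0,0,255),1)
    for a in(0,-.1,-.2):
        q=np.r_[T(d,[[-.0535,-.0675,0]])[0][:2],d[2]+a]; kn=T(q,[[.0532,-.0373,.063]]); x=(proj(c,kn)[0]-o)*4; cv2.circle(im,tuple(int(v) for v in x),4,(0,255,0),1)
    cv2.imwrite('pics/o_%s.png'%n,im)
a=cv2.imread('pics/o_t.png')[150:450,400:800];b=cv2.imread('pics/o_s.png')[20:320,400:800]
cv2.imwrite('pics/o.png',np.vstack([cv2.resize(np.hstack([a,b]),(800,300))]))
E
```

```text
dock [0.54493184 0.27248012 0.13726725] [-0.2  0.3 -0.2 -0.   0.1 -0.4  0.1 -0.  -0.7 -1.   0.4  0.7 -0.1  0.8
  0.5 -0.2]
t [0.54487194 0.27245106 0.13405945]
s [0.54501819 0.27252258 0.14072385]
carrier [ 0.56458274  0.33756146 -0.08009127] -12.453725983721137 [ 0.5 -0.6 -0.9  0.5 -0.3  0.7 -1.8 -0.2 -0.3 -1.   1.3 -1.9 -0.9 -1.9
  0.3  0.5]
peg [[0.56418459 0.33772835 0.017     ]] cam axis [[0.50117155 0.1982943  0.012     ]] pushedge now [[0.47923224 0.24910643 0.017     ]]
0 [[0.55901719 0.16864837 0.063     ]] [[585.13205201 260.9996988 ]] [[524.82293401  50.22849976]]
-0.1 [[0.55576855 0.16302155 0.063     ]] [[596.93388164 267.94726754]] [[534.67759185  45.86671092]]
-0.2 [[0.5519744  0.15774716 0.063     ]] [[608.00887004 276.02853237]] [[545.3842665   42.06262441]]
```

View pics/o.png

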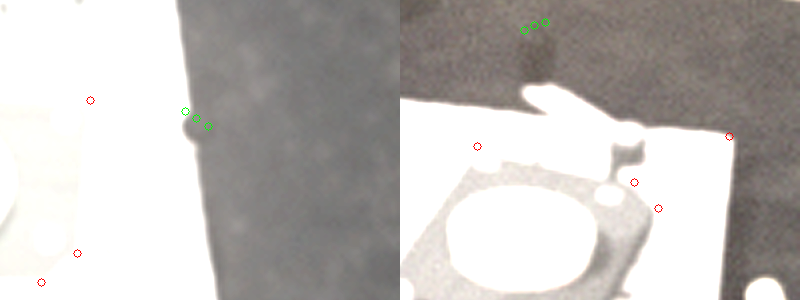

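Pictures 2 and 3: the plate fit puts its origin within 0.5 mm of the dowel, 12.5° clockwise of the base. The knob is near (0.554, 0.160), with the lever about 0.15 rad clockwise. I shut the fingers and fly to a spot in front of push_edge.

Call:
play_rows --rows '[[0,[24.7,-25.6,-5],[0,0,-1.126]],[0,[24.7,-25.6,-5],[0,0,-1.126]],[0,[24.7,-25.6,-5],[0,0,-1.126]],[0,[24.7,-25.6,-5],[0,0,-1.126]],[0,[24.7,-25.6,-5],[0,0,-1.126]],[0,[24.7,-25.6,-5],[0,0,-1.126]],[0,[24.7,-25.6,-5],[0,0,-1.126]],[0,[24.7,-25.6,-5],[0,0,-1.126]]]'

```text
time: 1.77
tool_pos: [0.4423, 0.2683, 0.1591]
ee_rot: [3.141, -0.0, 1.74]
wrist_force: [-0.2, 0.5, 0.4]
width: 0.0442
```

Call:
play_rows --rows '[[0,[0,0,-4],[0,0,-0.12]],[0,[0,0,-7],[0,0,-0.12]],[0,[0,0,-7],[0,0,-0.12]],[0,[0,0,-7],[0,0,-0.12]],[0,[0,0,-7],[0,0,-0.12]]]'

```text
time: 2.18
tool_pos: [0.442, 0.2707, 0.0909]
ee_rot: [3.139, -0.001, 1.627]
wrist_force: [0.4, 1.0, 1.6]
width: 0.0109
```

Run:
```python
from bench import *
o=get_obs();print(o['tool_pos'],o['ee_rot'],o['wrist_force'],o['width'],o['time'])
```

```text
[0.44202428 0.27072749 0.09091766] [ 3.13915283e+00 -9.94736425e-04  1.62679846e+00] [0.44039888 1.02750634 1.6416501 ] 0.010894478657578763 2.1833
```

Call:
play_rows --rows '[[0,[1.7,-2.0,0],[0,0,0]],[0,[1.7,-2.0,-3],[0,0,0]],[0,[1.7,-2.0,-5],[0,0,0]],[0,[1.7,-2.0,-6],[0,0,0]],[0,[1.7,-2.0,-6],[0,0,0]],[0,[1.7,-2.0,-6],[0,0,0]]]'

```text
time: 2.68
tool_pos: [0.459, 0.2509, 0.0307]
ee_rot: [3.139, -0.001, 1.627]
wrist_force: [0.2, 0.3, -0.2]
width: 0.0006
```

Run:
```python
from h import *
o=get_obs();print(o['tool_pos'],o['ee_rot'],o['wrist_force'],o['width'],o['time'])
c=cam('top');s=cam('side')
a=c[0]['pixels'][205:345,250:400,::-1];b=s[0]['pixels'][190:330,270:420,::-1]
im=cv2.resize(np.hstack([a,b]),None,fx=2.66,fy=2.66,interpolation=cv2.INTER_CUBIC);cv2.imwrite('pics/p4.png',im)
```

```text
[0.45899471 0.25086025 0.03074158] [ 3.13928696e+00 -7.46356152e-04  1.62699261e+00] [ 0.22181225  0.33365526 -0.15352851] 0.0005876264728316456 2.6833
```

View pics/p4.png

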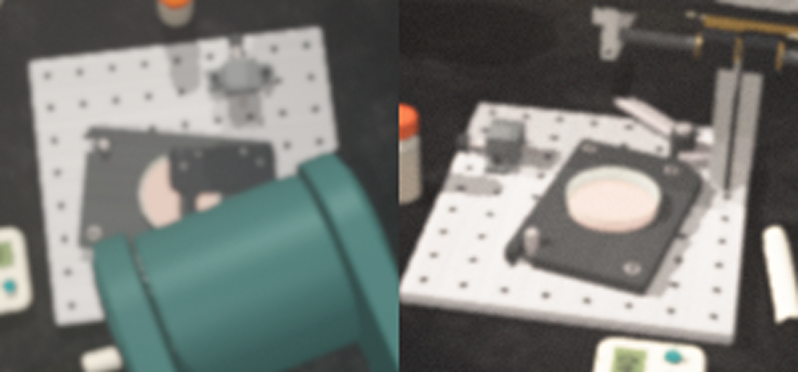

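Picture 4: the shut fingers stand in front of the plate near the bevelled end, and both the marker and the cam are clear. I go down and ease up to contact.

Call:
play_rows --rows '[[0,[0,0,-1],[0,0,0]],[0,[0,0,-1.6],[0,0,-0.09]],[0,[0.2,0,-1.6],[0,0,-0.13]],[0,[0.4,-0.05,-1.6],[0,0,-0.13]],[0,[0.5,-0.05,-1.6],[0,0,-0.13]],[0,[0.6,-0.05,-1.6],[0,0,-0.13]],[0,[0.6,-0.05,-1.6],[0,0,-0.13]]]'

```text
time: 3.37
tool_pos: [0.4648, 0.2496, 0.0134]
ee_rot: [3.141, -0.0, 1.496]
wrist_force: [-0.5, -1.0, 0.2]
width: 0.0007
```

Call:
play_rows --rows '[[0,[0.05,0,0.15],[0,0,0]],[0,[0.1,-0.02,0.15],[0,0,0]],[0,[0.15,-0.03,0.15],[0,0,0]],[0,[0.2,-0.05,0.15],[0,0,0]],[0,[0.25,-0.08,0.15],[0,0,0]],[0,[0.25,-0.08,0.15],[0,0,0]]]'

```text
time: 3.87
tool_pos: [0.4669, 0.2486, 0.0146]
ee_rot: [3.141, 0.0, 1.496]
wrist_force: [-0.3, -0.5, -0.2]
width: 0.0003
```

Call:
play_rows --rows '[[0,[0.07,-0.05,0],[0,0,0]],[0,[0.14,-0.1,0],[0,0,0.005]],[0,[0.2,-0.17,0],[0,0,0.015]],[0,[0.26,-0.24,0],[0,0,0.02]],[0,[0.32,-0.3,0],[0,0,0.03]],[0,[0.38,-0.36,0],[0,0,0.035]],[0,[0.38,-0.36,0],[0,0,0.035]]]'

```text
time: 4.45
tool_pos: [0.4702, 0.2452, 0.0146]
ee_rot: [-3.141, -0.0, 1.531]
wrist_force: [-1.6, 2.6, 1.1]
width: 0.0002
```

```bash
cat > w.py <<'E'
from h import *
from scipy.optimize import least_squares as LS
d=np.array([0.5449,0.2725,0.1373])
cs=cam('side');o=get_obs();print(o['tool_pos'],o['ee_rot'],o['wrist_force'],o['time'])
b=cs[0]['pixels'][190:310,270:430,::-1]
import sys
cv2.imwrite('pics/'+sys.argv[1],cv2.resize(b,None,fx=5,fy=5,interpolation=cv2.INTER_CUBIC))
E
python3 w.py s5.png
```

```text
[0.47026685 0.24518604 0.01456459] [-3.14100531e+00 -2.26410730e-04  1.53088603e+00] [-2.37363999  0.99311311  0.8318276 ] 4.5
```

Call:
play_rows --rows '[[0,[0.09,-0.09,0],[0,0,0.01]],[0,[0.19,-0.19,0],[0,0,0.02]],[0,[0.28,-0.28,0],[0,0,0.03]],[0,[0.38,-0.37,0],[0,0,0.04]],[0,[0.48,-0.46,0],[0,0,0.05]],[0,[0.57,-0.55,0],[0,0,0.06]],[0,[0.67,-0.63,0],[0,0,0.07]],[0,[0.67,-0.63,0],[0,0,0.07]]]'

```text
time: 5.17
tool_pos: [0.4775, 0.2385, 0.0146]
ee_rot: [3.141, 0.0, 1.601]
wrist_force: [-1.7, 1.1, 0.7]
width: 0.0006
```

```bash
python3 w.py s6.png
```

```text
[0.47747919 0.238494   0.01458665] [3.14126804e+00 3.22113263e-04 1.60073783e+00] [-1.39593358  0.54792944 -0.45069473] 5.2167
```

View pics/s6.png

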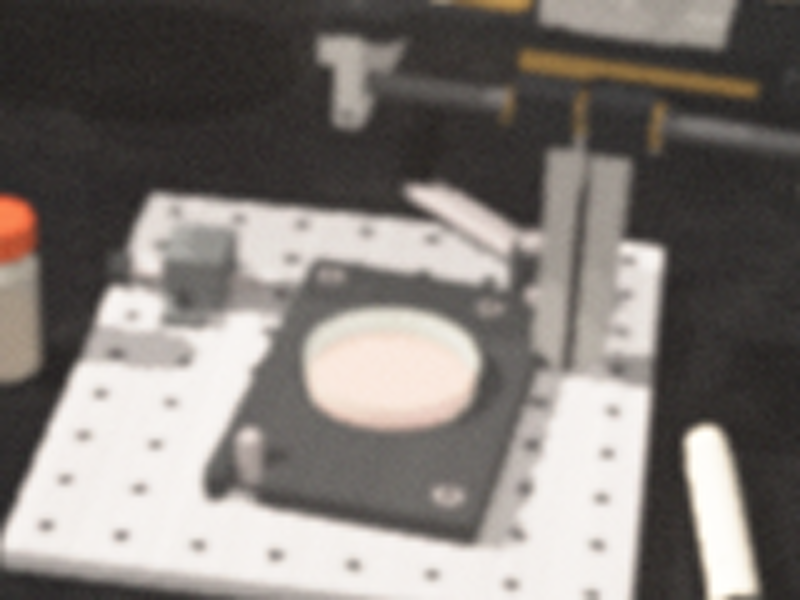

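Picture 5 (side): the fingers bear on the front edge near the bevel. The plate has turned and the dish sits in its well. A gap to the stop block remains, with the plate corner at (315,262) and the block at (200,270). I continue along the arc.

Call:
play_rows --rows '[[0,[0.1,-0.09,0],[0,0,0.01]],[0,[0.2,-0.18,0],[0,0,0.02]],[0,[0.3,-0.27,0],[0,0,0.03]],[0,[0.4,-0.35,0],[0,0,0.04]],[0,[0.5,-0.44,0],[0,0,0.05]],[0,[0.5,-0.44,0],[0,0,0.05]]]'

```text
time: 5.72
tool_pos: [0.4826, 0.2341, 0.0146]
ee_rot: [3.141, 0.0, 1.651]
wrist_force: [-1.7, 1.1, 1.3]
width: 0.0006
```

```bash
python3 w.py s7.png
```

```text
[0.48256609 0.23412616 0.01464323] [3.14106348e+00 2.60481937e-04 1.65070139e+00] [-1.09511439  0.82630689  0.14009202] 5.7667
```

Call:
play_rows --rows '[[0,[0.05,-0.04,0],[0,0,0.005]],[0,[0.1,-0.08,0],[0,0,0.01]],[0,[0.15,-0.12,0],[0,0,0.015]],[0,[0.2,-0.16,0],[0,0,0.02]],[0,[0.2,-0.16,0],[0,0,0.02]]]'

```text
time: 6.18
tool_pos: [0.4843, 0.2327, 0.0146]
ee_rot: [3.141, 0.0, 1.671]
wrist_force: [-1.9, 0.3, 0.3]
width: 0.0007
```

Call:
play_rows --rows '[[0,[0.05,-0.04,0],[0,0,0.005]],[0,[0.1,-0.08,0],[0,0,0.01]],[0,[0.15,-0.12,0],[0,0,0.015]],[0,[0.15,-0.12,0],[0,0,0.015]]]'

```text
time: 6.52
tool_pos: [0.4859, 0.2315, 0.0146]
ee_rot: [3.141, 0.0, 1.686]
wrist_force: [-2.2, 1.2, 0.4]
width: 0.0006
```

```bash
python3 w.py s8.png
```

```text
[0.48590132 0.23147079 0.01463889] [3.14128505e+00 9.51548412e-05 1.68580030e+00] [-1.15335477  1.53284653  0.51132973] 6.5667
```

Call:
play_rows --rows '[[0,[0.05,-0.04,0],[0,0,0.005]],[0,[0.1,-0.08,0],[0,0,0.01]],[0,[0.1,-0.08,0],[0,0,0.01]]]'

```text
time: 6.82
tool_pos: [0.4869, 0.2307, 0.0146]
ee_rot: [3.141, -0.0, 1.696]
wrist_force: [-1.6, 1.0, 1.3]
width: 0.0007
```

Call:
play_rows --rows '[[0,[0.05,-0.04,0],[0,0,0.005]],[0,[0.1,-0.08,0],[0,0,0.01]],[0,[0.1,-0.08,0],[0,0,0.01]]]'

```text
time: 7.07
tool_pos: [0.4879, 0.2299, 0.0146]
ee_rot: [3.141, -0.0, 1.706]
wrist_force: [-1.7, 1.3, 1.5]
width: 0.0007
```

```bash
python3 w.py s9.png
```

```text
[0.48789116 0.22992164 0.01464809] [3.14128604e+00 4.87281558e-05 1.70582991e+00] [-1.22811883  0.6574778   0.52834455] 7.1167
```

View pics/s9.png

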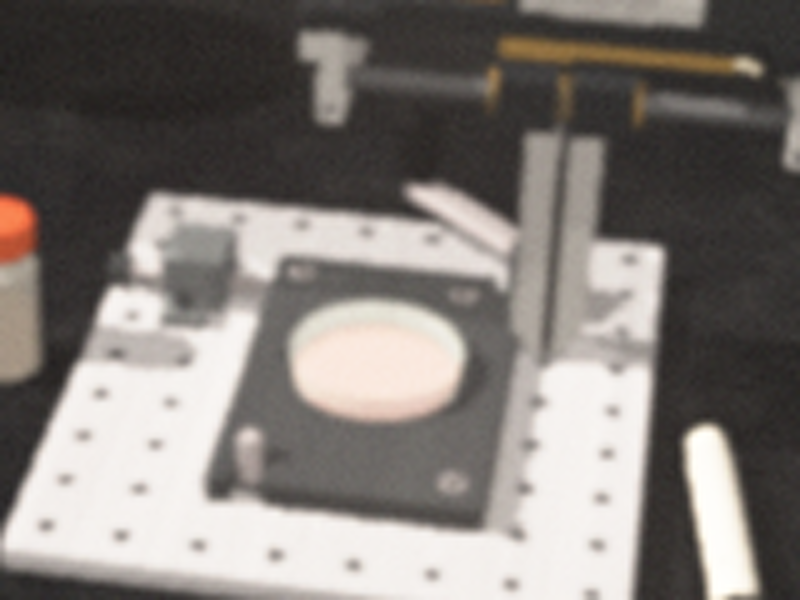

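Picture 6: the plate is nearly parallel to the base. Its back edge at (280,262) is still off the block, the dish is in its well, and the cam is clear. I keep creeping.

Call:
play_rows --rows '[[0,[0.05,-0.04,0],[0,0,0.005]],[0,[0.11,-0.08,0],[0,0,0.01]],[0,[0.11,-0.08,0],[0,0,0.01]]]'

```text
time: 7.37
tool_pos: [0.489, 0.2291, 0.0147]
ee_rot: [3.141, 0.0, 1.716]
wrist_force: [-1.1, 0.9, 0.5]
width: 0.0007
```

Call:
play_rows --rows '[[0,[0.05,-0.04,0],[0,0,0.005]],[0,[0.11,-0.08,0],[0,0,0.01]],[0,[0.11,-0.08,0],[0,0,0.01]]]'

```text
time: 7.62
tool_pos: [0.4901, 0.2283, 0.0146]
ee_rot: [3.141, 0.0, 1.726]
wrist_force: [-1.3, 0.7, 0.3]
width: 0.0006
```

```bash
python3 w.py s10.png
```

```text
[0.49008189 0.22826063 0.01463107] [3.14135660e+00 1.13047242e-04 1.72576437e+00] [-2.03834945  1.10880103  1.20937938] 7.6667
```

Call:
play_rows --rows '[[0,[0.05,-0.04,0],[0,0,0.005]],[0,[0.11,-0.08,0],[0,0,0.01]],[0,[0.11,-0.08,0],[0,0,0.01]]]'

```text
time: 7.92
tool_pos: [0.4912, 0.2275, 0.0146]
ee_rot: [3.141, 0.0, 1.736]
wrist_force: [-0.8, 1.5, 0.2]
width: 0.0005
```

Call:
play_rows --rows '[[0,[0.05,-0.04,0],[0,0,0.005]],[0,[0.11,-0.08,0],[0,0,0.01]],[0,[0.11,-0.08,0],[0,0,0.01]]]'

```text
time: 8.17
tool_pos: [0.4918, 0.227, 0.0146]
ee_rot: [-3.141, -0.001, 1.746]
wrist_force: [-3.7, 2.7, 1.6]
width: 0.0003
```

```bash
python3 w.py s11.png
```

```text
[0.4917729  0.22697359 0.01459215] [-3.14089585e+00 -5.60239577e-04  1.74591620e+00] [-3.61477908  3.30410552  2.20308579] 8.2167
```

Call:
play_rows --rows '[[0,[0.03,-0.02,0],[0,0,0]],[0,[0.05,-0.03,0],[0,0,0]],[0,[0.05,-0.03,0],[0,0,0]],[0,[0.05,-0.03,0],[0,0,0]]]'

```text
time: 8.55
tool_pos: [0.4919, 0.2269, 0.0146]
ee_rot: [-3.14, -0.001, 1.746]
wrist_force: [-4.3, 2.9, 2.6]
width: 0.0005
```

```bash
python3 w.py s12.png
```

```text
[0.49190168 0.22685986 0.01454227] [-3.14023215e+00 -9.16633544e-04  1.74597178e+00] [-5.55763211  2.9712844   2.76475128] 8.6
```

Call:
play_rows --rows '[[0,[0.04,-0.02,0],[0,0,0]],[0,[0.04,-0.02,0],[0,0,0]],[0,[0.04,-0.02,0],[0,0,0]],[0,[0.04,-0.02,0],[0,0,0]]]'

```text
time: 8.93
tool_pos: [0.492, 0.2268, 0.0146]
ee_rot: [-3.14, -0.001, 1.746]
wrist_force: [-5.0, 2.9, 3.9]
width: 0.0005
```

```bash
python3 w.py s13.png
```

```text
[0.49199934 0.22680897 0.01455549] [-3.13966053e+00 -1.25442104e-03  1.74602025e+00] [-4.30295499  3.52514679  3.31072821] 8.9833
```

View pics/s13.png

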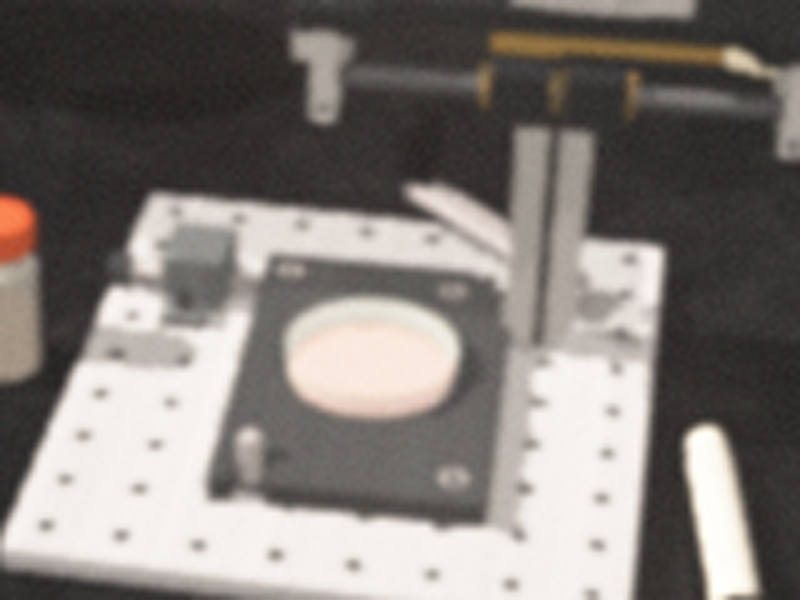

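Picture 7: the plate's back edge is at the screw, with about 6 N of push and no further tool travel, so it is seated. I unload along the arc, back off and rise.

Call:
play_rows --rows '[[0,[-0.1,0.06,0],[0,0,0]],[0,[-0.3,0.1,0],[0,0,0]],[0,[-1.0,0.1,0.2],[0,0,0]],[0,[-1.6,0.1,1.5],[0,0,0]],[0,[-1.6,0.1,5],[0,0,0.1]],[0,[-1.6,0.1,9],[0,0,0.22]],[0,[-1.6,0.1,10],[0,0,0.34]],[0,[-1.6,0.1,10],[0,0,0.46]]]'

```text
time: 9.65
tool_pos: [0.4802, 0.228, 0.1214]
ee_rot: [3.13, 0.005, 2.212]
wrist_force: [-0.3, -0.5, 0.5]
width: 0.0004
```

```bash
python3 w.py s14.png
```

```text
[0.47890947 0.22752107 0.11900507] [3.13429223 0.0033083  2.21520902] [-0.22169128 -0.89268008 -0.84280943] 9.7
```

Call:
play_rows --rows '[[0,[3,-1.2,0],[0,0,0.1]],[0,[6.5,-2.6,0],[0,0,0.2]],[0,[9.7,-3.9,0],[0,0,0.31]],[0,[9.7,-3.9,-3],[0,0,0.31]],[0,[9.7,-3.9,-3],[0,0,0.31]],[0,[9.7,-3.9,-3],[0,0,0.31]]]'

```text
time: 10.2
tool_pos: [0.5719, 0.1875, 0.0823]
ee_rot: [-3.137, -0.004, 2.513]
wrist_force: [0.3, 0.8, 0.2]
width: 0.0005
```

Run:
```python
from h import *
s=cam('side');c=cam('top');o=get_obs();print(o['tool_pos'],o['ee_rot'],o['wrist_force'],o['time'])
a=c[0]['pixels'][215:315,280:400,::-1];b=s[0]['pixels'][180:280,310:430,::-1]
im=cv2.resize(np.hstack([a,b]),None,fx=3.3,fy=4.5,interpolation=cv2.INTER_CUBIC);cv2.imwrite('pics/p8.png',cv2.convertScaleAbs(im,alpha=1.5))
d=np.array([0.5449,0.2725,0.1373])
for n,k in(('side',s),('top',c)):
  for q in silhouettes(n,'lever_knob')[:2]: print(n,q['confidence'],q['point'][::-1],q['mask'].sum())
  for a in(-.05,-.15,-.25):
    kn=T([.5012,.1983,d[2]+a],[[.0532,-.0373,z] for z in(.033,.063)]); print(a,proj(k,kn).round(1).tolist())
```

```text
[0.57331306 0.18856821 0.08527181] [-3.14150164e+00 -1.58852368e-04  2.51531762e+00] [ 0.28490927  0.6966445  -1.10627849] 10.3
side 0.84 [369.3, 236.1] 489
-0.05 [[351.7, 225.8], [352.4, 212.0]]
-0.15 [[354.3, 224.7], [355.0, 211.0]]
-0.25 [[357.0, 223.8], [357.8, 210.1]]
top 0.45 [356.6, 297.5] 165
-0.05 [[375.8, 262.9], [377.8, 261.1]]
-0.15 [[378.5, 264.7], [380.6, 263.0]]
-0.25 [[381.1, 266.8], [383.3, 265.1]]
```

View pics/p8.png

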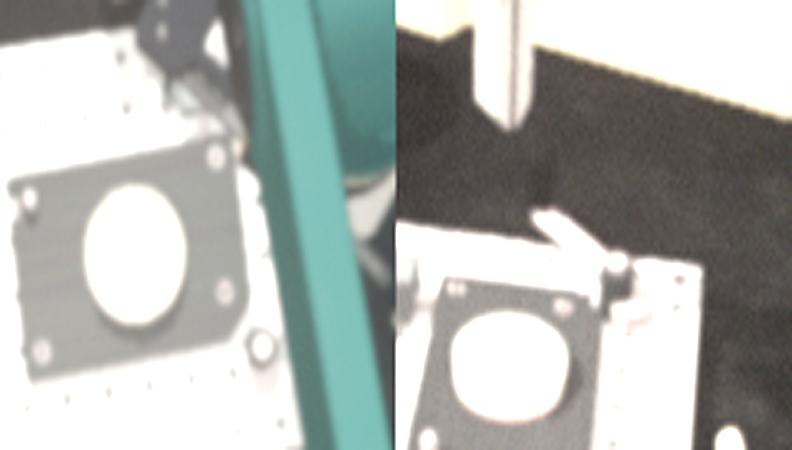

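Picture 8: the fingers are behind the knob. In the side view the lever end is at (545,212), which matches a lever angle of about -0.15 rad, and the plate is still home. I go down and approach the knob tangentially.

Call:
play_rows --rows '[[0,[0,0,-2],[0,0,0]],[0,[0,0,-4],[0,0,0]],[0,[0,0,-4.1],[0,0,0]],[0,[-0.2,-0.28,-4.1],[0,0,0]],[0,[-0.4,-0.55,-4.1],[0,0,0]],[0,[-0.55,-0.75,-4.1],[0,0,0]],[0,[-0.55,-0.75,-4.1],[0,0,0]]]'

```text
time: 10.98
tool_pos: [0.5692, 0.1805, 0.0455]
ee_rot: [3.14, 0.002, 2.515]
wrist_force: [-0.2, 0.2, 0.1]
width: 0.0006
```

```bash
python3 w.py s15.png
```

```text
[0.56922437 0.18068667 0.04521164] [3.13959671e+00 1.71807352e-03 2.51540741e+00] [-0.69740083  1.12520152  1.14032173] 11.0333
```

Call:
play_rows --rows '[[0,[-0.1,-0.14,-0.2],[0,0,0]],[0,[-0.2,-0.27,-0.3],[0,0,0]],[0,[-0.3,-0.4,-0.3],[0,0,0]],[0,[-0.4,-0.54,-0.3],[0,0,0]],[0,[-0.5,-0.7,-0.3],[0,0,0]],[0,[-0.5,-0.7,-0.3],[0,0,0]]]'

```text
time: 11.53
tool_pos: [0.5644, 0.1736, 0.0414]
ee_rot: [3.14, 0.002, 2.516]
wrist_force: [3.6, 1.7, 2.9]
width: 0.0008
```

```bash
python3 w.py s16.png
```

```text
[0.56417293 0.17370875 0.04118799] [3.14028022e+00 1.12306687e-03 2.51555573e+00] [3.75474555 2.36206929 2.75092274] 11.5833
```

Call:
play_rows --rows '[[0,[-0.11,-0.25,0],[0,0,-0.06]],[0,[-0.22,-0.5,0],[0,0,-0.12]],[0,[-0.34,-0.74,0],[0,0,-0.18]],[0,[-0.47,-0.97,0],[0,0,-0.22]],[0,[-0.61,-1.2,0],[0,0,-0.26]],[0,[-0.77,-1.43,0],[0,0,-0.3]],[0,[-0.92,-1.65,0],[0,0,-0.34]],[0,[-1.09,-1.86,0],[0,0,-0.38]]]'

```text
time: 12.25
tool_pos: [0.5533, 0.1548, 0.041]
ee_rot: [3.14, 0.001, 2.134]
wrist_force: [3.7, 0.8, 2.5]
width: 0.0003
```

```bash
python3 w.py s17.png
```

```text
[0.55278208 0.15438029 0.04086972] [3.14146555e+00 1.04399930e-03 2.13226587e+00] [3.56980836 0.50475344 3.26088866] 12.3
```

View pics/s17.png

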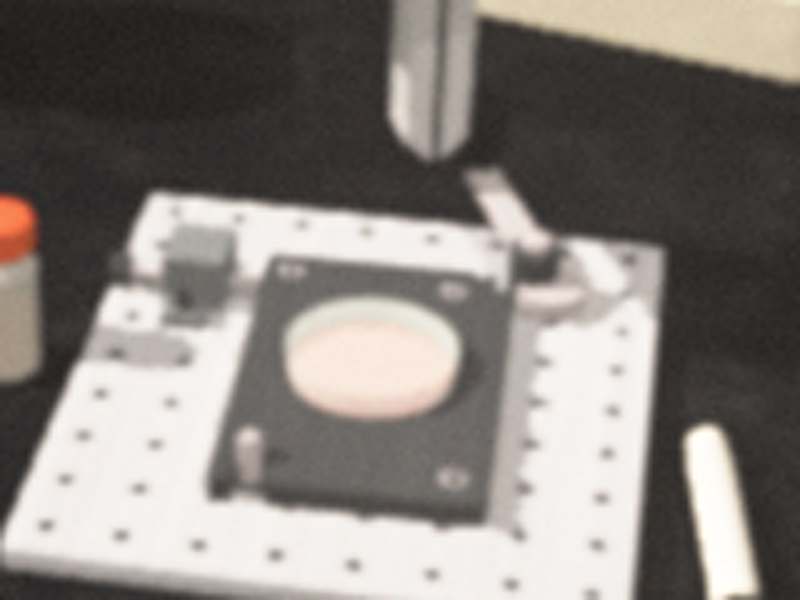

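Picture 9: the lever has turned, its end now at (485,180) in the crop, and the plate and dish are unmoved. I keep swinging.

Call:
play_rows --rows '[[0,[-0.16,-0.18,0],[0,0,-0.035]],[0,[-0.32,-0.35,0],[0,0,-0.07]],[0,[-0.49,-0.52,0],[0,0,-0.105]],[0,[-0.66,-0.68,0],[0,0,-0.14]],[0,[-0.84,-0.83,0],[0,0,-0.175]],[0,[-1.03,-0.98,0],[0,0,-0.21]],[0,[-1.22,-1.12,0],[0,0,-0.245]],[0,[-1.22,-1.12,0],[0,0,-0.245]]]'

```text
time: 12.97
tool_pos: [0.5404, 0.1433, 0.0407]
ee_rot: [-3.141, 0.001, 1.891]
wrist_force: [3.3, 0.3, 2.2]
width: 0.0004
```

```bash
python3 w.py s18.png
```

```text
[0.54037827 0.1433753  0.04059987] [-3.14112473e+00  9.25634199e-04  1.89183815e+00] [ 2.99745745 -0.08929572  2.37747021] 13.0167
```

Call:
play_rows --rows '[[0,[-0.17,-0.12,0],[0,0,-0.03]],[0,[-0.34,-0.23,0],[0,0,-0.06]],[0,[-0.51,-0.33,0],[0,0,-0.09]],[0,[-0.69,-0.43,0],[0,0,-0.12]],[0,[-0.69,-0.43,0],[0,0,-0.12]]]'

```text
time: 13.43
tool_pos: [0.5335, 0.1391, 0.0405]
ee_rot: [-3.141, 0.001, 1.771]
wrist_force: [3.5, -1.0, 3.0]
width: 0.0005
```

```bash
python3 w.py s19.png
```

```text
[0.53346575 0.13915831 0.0405034 ] [-3.14106852e+00  9.20134865e-04  1.77230283e+00] [ 2.69518616 -0.05576412  2.25534071] 13.4833
```

Call:
play_rows --rows '[[0,[-0.09,-0.05,0],[0,0,-0.015]],[0,[-0.18,-0.1,0],[0,0,-0.03]],[0,[-0.27,-0.14,0],[0,0,-0.045]],[0,[-0.36,-0.18,0],[0,0,-0.06]],[0,[-0.36,-0.18,0],[0,0,-0.06]]]'

```text
time: 13.9
tool_pos: [0.5298, 0.1374, 0.0405]
ee_rot: [-3.141, 0.001, 1.71]
wrist_force: [3.5, -2.1, 2.2]
width: 0.0003
```

Call:
play_rows --rows '[[0,[-0.09,-0.05,0],[0,0,-0.015]],[0,[-0.19,-0.08,0],[0,0,-0.03]],[0,[-0.28,-0.12,0],[0,0,-0.045]],[0,[-0.28,-0.12,0],[0,0,-0.045]]]'

```text
time: 14.23
tool_pos: [0.5269, 0.1362, 0.0405]
ee_rot: [-3.141, 0.001, 1.665]
wrist_force: [3.3, -1.9, 1.6]
width: 0.0003
```

```bash
python3 w.py s20.png
```

```text
[0.52687609 0.13626949 0.0404623 ] [-3.14106616e+00  6.31411373e-04  1.66550913e+00] [ 3.79594905 -1.76360102  1.607861  ] 14.2833
```

Call:
play_rows --rows '[[0,[-0.09,-0.04,0],[0,0,-0.015]],[0,[-0.19,-0.07,0],[0,0,-0.03]],[0,[-0.28,-0.11,0],[0,0,-0.045]],[0,[-0.28,-0.11,0],[0,0,-0.045]]]'

```text
time: 14.62
tool_pos: [0.5241, 0.1352, 0.0405]
ee_rot: [-3.141, 0.001, 1.62]
wrist_force: [3.8, -2.6, 0.5]
width: 0.0003
```

Call:
play_rows --rows '[[0,[-0.09,-0.03,0],[0,0,-0.015]],[0,[-0.19,-0.06,0],[0,0,-0.03]],[0,[-0.28,-0.09,0],[0,0,-0.045]],[0,[-0.28,-0.09,0],[0,0,-0.045]]]'

```text
time: 14.95
tool_pos: [0.5219, 0.1343, 0.0405]
ee_rot: [3.141, 0.001, 1.575]
wrist_force: [4.5, -1.7, 0.9]
width: 0.0005
```

```bash
python3 w.py s21.png
```

```text
[0.52192062 0.13433564 0.04053535] [3.14062849e+00 5.75945631e-04 1.57552183e+00] [ 5.00639057 -2.90810905  1.11638664] 15.0
```

The cam starts to bite, with the tangential force rising to about 5 N. Smaller steps from here.

Call:
play_rows --rows '[[0,[-0.08,-0.02,0],[0,0,-0.01]],[0,[-0.15,-0.03,0],[0,0,-0.02]],[0,[-0.15,-0.03,0],[0,0,-0.02]],[0,[-0.15,-0.03,0],[0,0,-0.02]]]'

```text
time: 15.33
tool_pos: [0.5207, 0.1339, 0.0406]
ee_rot: [3.14, 0.001, 1.556]
wrist_force: [5.1, -2.2, -0.3]
width: 0.0005
```

```bash
python3 w.py s22.png
```

```text
[0.52070462 0.13395198 0.04053971] [3.14004769e+00 7.52425791e-04 1.55567933e+00] [ 5.65221735 -2.64803008  0.01260019] 15.3833
```

Call:
play_rows --rows '[[0,[-0.1,-0.02,0],[0,0,-0.01]],[0,[-0.2,-0.03,0],[0,0,-0.02]],[0,[-0.2,-0.03,0],[0,0,-0.02]],[0,[-0.2,-0.03,0],[0,0,-0.02]]]'

```text
time: 15.72
tool_pos: [0.519, 0.1335, 0.0406]
ee_rot: [3.139, 0.001, 1.536]
wrist_force: [5.8, -3.8, -0.3]
width: 0.0005
```

```bash
python3 w.py s23.png
```

```text
[0.5190209  0.13351835 0.0405701 ] [3.13931383e+00 9.08831868e-04 1.53561264e+00] [ 7.51512956 -2.63992416 -0.38242231] 15.7667
```

Call:
play_rows --rows '[[0,[-0.1,-0.01,0],[0,0,-0.01]],[0,[-0.2,-0.02,0],[0,0,-0.02]],[0,[-0.3,-0.03,0],[0,0,-0.03]],[0,[-0.3,-0.03,0],[0,0,-0.03]],[0,[-0.3,-0.03,0],[0,0,-0.03]]]'

```text
time: 16.18
tool_pos: [0.5165, 0.133, 0.0406]
ee_rot: [3.138, 0.001, 1.505]
wrist_force: [6.6, -3.2, -0.6]
width: 0.0002
```

```bash
python3 w.py s24.png
```

```text
[0.5165536  0.13299011 0.04065292] [3.13804258e+00 1.15429915e-03 1.50548710e+00] [ 8.4981549  -3.6547692  -1.08002762] 16.2333
```

Call:
play_rows --rows '[[0,[-0.1,-0.01,0],[0,0,-0.01]],[0,[-0.2,-0.03,0],[0,0,-0.02]],[0,[-0.3,-0.04,0],[0,0,-0.03]],[0,[-0.3,-0.04,0],[0,0,-0.03]],[0,[-0.3,-0.04,0],[0,0,-0.03]]]'

```text
time: 16.65
tool_pos: [0.5138, 0.1325, 0.0407]
ee_rot: [3.137, 0.001, 1.475]
wrist_force: [8.4, -4.3, -1.1]
width: 0.0005
```

```bash
python3 w.py s25.png
```

```text
[0.51382949 0.13250064 0.04063772] [3.13743088e+00 1.08796454e-03 1.47538615e+00] [ 8.29545831 -2.80460826 -1.16492814] 16.7
```

Call:
play_rows --rows '[[0,[-0.1,-0.01,0],[0,0,-0.01]],[0,[-0.2,-0.02,0],[0,0,-0.02]],[0,[-0.3,-0.03,0],[0,0,-0.03]],[0,[-0.3,-0.03,0],[0,0,-0.03]],[0,[-0.3,-0.03,0],[0,0,-0.03]]]'

```text
time: 17.12
tool_pos: [0.5105, 0.1322, 0.0406]
ee_rot: [3.138, 0.001, 1.445]
wrist_force: [7.4, -3.8, -1.8]
width: 0.0002
```

```bash
python3 w.py s26.png
```

```text
[0.51051611 0.13216596 0.04062269] [3.13811908e+00 1.20589447e-03 1.44539961e+00] [ 7.09288114 -3.859594   -1.07790178] 17.1667
```

View pics/s26.png

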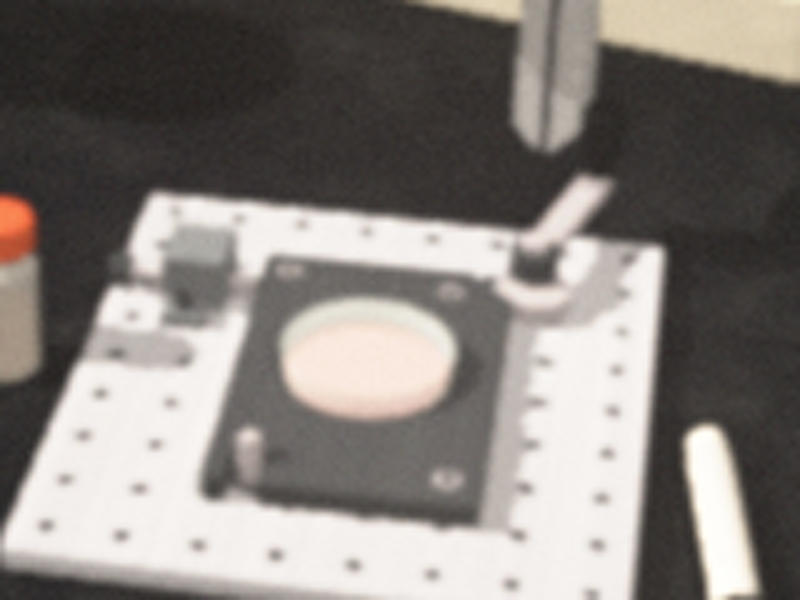

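Picture 10: the lever is at about 75°, its end at (595,185) in the crop. The cam is on the bevel and pushed the plate slightly, taking up slot play (screw 452→445), which explains the force dip. I continue gently.

Call:
play_rows --rows '[[0,[-0.1,-0.0,0],[0,0,-0.01]],[0,[-0.2,-0.01,0],[0,0,-0.02]],[0,[-0.2,-0.01,0],[0,0,-0.02]],[0,[-0.2,-0.01,0],[0,0,-0.02]]]'

```text
time: 17.5
tool_pos: [0.5084, 0.132, 0.0406]
ee_rot: [3.138, 0.001, 1.425]
wrist_force: [7.3, -4.6, -1.4]
width: 0.0008
```

```bash
python3 w.py s27.png
```

```text
[0.50839044 0.13202721 0.04058782] [3.13833761e+00 1.27449499e-03 1.42548465e+00] [ 8.00426876 -4.03512259 -0.82749808] 17.55
```

Call:
play_rows --rows '[[0,[-0.1,-0.0,0],[0,0,-0.01]],[0,[-0.2,-0.0,0],[0,0,-0.03]],[0,[-0.2,-0.0,0],[0,0,-0.04]],[0,[-0.2,-0.0,0],[0,0,-0.04]]]'

```text
time: 17.88
tool_pos: [0.5065, 0.1317, 0.0406]
ee_rot: [3.138, 0.002, 1.385]
wrist_force: [8.0, -5.2, -0.4]
width: 0.0008
```

```bash
python3 w.py s28.png
```

```text
[0.50648319 0.13169243 0.04060019] [3.13800375e+00 1.79716601e-03 1.38539780e+00] [ 8.42809838 -4.726462   -1.07071684] 17.9333
```

Call:
play_rows --rows '[[0,[-0.1,-0.0,0],[0,0,-0.015]],[0,[-0.2,0.01,0],[0,0,-0.03]],[0,[-0.2,0.01,0],[0,0,-0.04]],[0,[-0.2,0.01,0],[0,0,-0.04]]]'

```text
time: 18.27
tool_pos: [0.5048, 0.1314, 0.0406]
ee_rot: [3.137, 0.002, 1.345]
wrist_force: [8.3, -5.7, -1.5]
width: 0.0007
```

```bash
python3 w.py s29.png
```

```text
[0.50482315 0.13135605 0.04064161] [3.13702792e+00 2.25666168e-03 1.34526640e+00] [ 8.62758067 -5.72623312 -1.89712747] 18.3167
```

Call:
play_rows --rows '[[0,[-0.1,0.01,0],[0,0,-0.01]],[0,[-0.25,0.02,0],[0,0,-0.02]],[0,[-0.25,0.02,0],[0,0,-0.03]],[0,[-0.25,0.02,0],[0,0,-0.03]]]'

```text
time: 18.65
tool_pos: [0.503, 0.1313, 0.0407]
ee_rot: [3.135, 0.002, 1.315]
wrist_force: [7.8, -7.4, -3.5]
width: 0.0007
```

```bash
python3 w.py s30.png
```

```text
[0.50296656 0.13126381 0.04069623] [3.13541752e+00 2.30297824e-03 1.31523137e+00] [ 9.29116632 -6.29356244 -2.46422007] 18.7
```

Call:
play_rows --rows '[[0,[-0.1,0.02,0],[0,0,-0.01]],[0,[-0.2,0.04,0],[0,0,-0.02]],[0,[-0.2,0.04,0],[0,0,-0.03]],[0,[-0.2,0.04,0],[0,0,-0.03]],[0,[-0.2,0.04,0],[0,0,-0.03]]]'

```text
time: 19.12
tool_pos: [0.5014, 0.1311, 0.0407]
ee_rot: [3.134, 0.003, 1.285]
wrist_force: [10.3, -8.3, -2.7]
width: 0.0003
```

```bash
python3 w.py s31.png
```

```text
[0.50141939 0.13113536 0.04075246] [3.13417036e+00 2.80755495e-03 1.28515677e+00] [10.39839562 -7.88921271 -3.40095716] 19.1667
```

About 12 N along the knob's path is a firm clamp. I back off along the reversed path and rise.

Call:
play_rows --rows '[[0,[0.2,-0.06,0],[0,0,0]],[0,[0.7,-0.22,0],[0,0,0]],[0,[1.4,-0.45,0],[0,0,0]],[0,[1.9,-0.6,0.5],[0,0,0]],[0,[1.9,-0.6,4],[0,0,0]],[0,[1.9,-0.6,8],[0,0,0]],[0,[0,0,12],[0,0,0]],[0,[-3,2,15],[0,0,0]]]'

```text
time: 19.83
tool_pos: [0.4746, 0.1498, 0.1883]
ee_rot: [3.14, -0.001, 1.283]
wrist_force: [-0.3, -0.0, 0.2]
width: 0.0004
```

Run:
```python
from h import *
o=get_obs();print(o['tool_pos'],o['wrist_force'],o['time'])
s=cam('side');c=cam('top')
a=c[0]['pixels'][205:325,245:405,::-1];b=s[0]['pixels'][190:310,270:430,::-1]
cv2.imwrite('pics/p11.png',np.vstack([cv2.resize(x,None,fx=2.5,fy=2.5,interpolation=cv2.INTER_CUBIC) for x in(a,b)]))
cv2.imwrite('pics/s40.png',cv2.resize(b,None,fx=5,fy=5,interpolation=cv2.INTER_CUBIC))
# plate motion since clamp grip (s31) and since home (s13): phase correlation on the plate patch
g=lambda f:cv2.cvtColor(cv2.imread('pics/'+f),cv2.COLOR_BGR2GRAY).astype(np.float32)[250:540,200:490]
w=cv2.createHanningWindow((290,290),cv2.CV_32F)
for f in('s13.png','s26.png','s31.png'): print(f,np.array(cv2.phaseCorrelate(g(f),g('s40.png'),w)[0])/5,'px')
```

```text
[0.47459659 0.14975193 0.18832082] [-0.26124218 -0.01316156  0.19590641] 19.8333
s13.png [-1.03842341 -0.01996243] px
s26.png [0.00510895 0.00326522] px
s31.png [-0.00575913  0.01171651] px
```

View pics/p11.png

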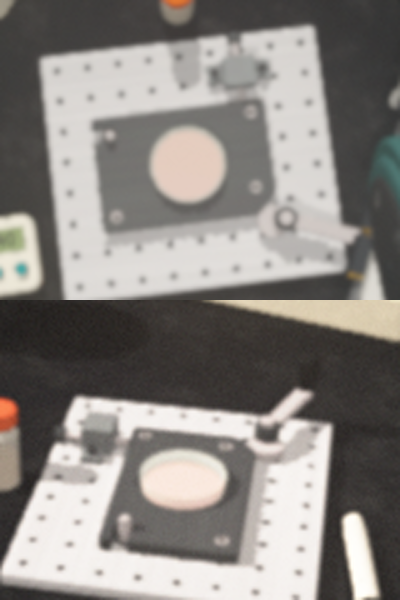

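Picture 11: the plate is home with its back edge at the screw, the cam is on the bevel, the dish is in its well, and the bystanders are in place. The plate has shifted less than 0.02 px since the clamp force was applied, and the arm is clear, so I hand in.

```bash
python3 -c "
from bench import *
print(close_job())"
```

```text
the job is handed in; nothing more can be done
None
```

I turned the plate on its dowel with shut fingers until it bore on the stop screw. I then swung the cam lever clockwise until the clamp was firm, backed off and handed the job in at about 20 s of the 67 s. The close gave no verdict.

- **Push:** the plate slid at about 2 N. At the screw the wrist force rose to about 5–6 N with no further travel.
- **Cam:** the lever turned freely at about 3–4 N and the cam began to bite at about 63°. The wrist sensor showed about 12 N along the knob's path at the end.
- **Last pictures:** the plate has not moved since the clamp was tightened, to within 0.02 px. The dish is in its well, the vial, marker and timer look undisturbed, and the wrist reads about zero force.
- **Not as expected:** while clamping, the knob force dipped once, from about 8.4 to 7.2 N, as the plate shifted about 1.7 mm. I took this to be play in the slot around the dowel.
- **Not measured:** the contact forces at the screw and the cam could only be inferred from the wrist force. I did not refit the plate's final distance from the dowel, but the slot's 1.25 mm clearance keeps it under the 3 mm limit.

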